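# Close the specimen carton and hold down its logger button

## Task

Close the open cardboard specimen carton: first fold its narrow flap down flat, then fold the wide flap (the one with the round hole) down flat over it. Then take the long slender stylus from the tool stand, reach its tip straight down through the hole in the wide flap and press the recessed logger button fully down; finish while still gripping the stylus and holding the button down (do not let go). Do not press the button before both flaps are shut, and leave the knob-headed tool and everything else on the bench where they are.

Things in the scene. Friction and masses are not known exactly. Their poses are not given: they have to be found in the camera images.
- carton: Plain cardboard carton, 150 (own x) x 180 (own y) x 110 mm high, 4 mm walls, fixed to the bench; origin at the centre of its underside, z up. Own +y is the side of the wide flap, -y the side of the narrow flap. Inside, on the +y side, is a white logger 60 x 60 mm whose top is 74 mm above the bench, with the button in a round well in it; tubes stand on the -y side. Bench at z = 0.
- narrow_hinge (a point): Midpoint of the narrow flap's hinge line, on the top edge of the carton's -y wall, 110 mm above the bench. The hinge line runs along the carton's x.
- wide_hinge (a point): Midpoint of the wide flap's hinge line, on the top edge of the carton's +y wall, 115 mm above the bench. The hinge line runs along the carton's x.
- narrow_flap (a joint): Angle of the narrow flap (146 mm along the hinge, 80 mm from hinge to free edge, 4 mm thick), rad: 0 = folded flat over the carton, pi/2 = upright, up to 2.1 = leaning outward. Stiff crease: it stays where it is left (friction 0.04 N m, pushed over with less than 1 N near its free edge) and stops at 0. Flat, its upper (outer) face is 114 mm above the bench. It starts nearly upright.
- wide_flap (a joint): Angle of the wide flap (146 mm along the hinge, 115 mm from hinge to free edge, 4 mm thick, with one round hole of 16 mm diameter), rad: same sense and stiffness as the narrow flap. Flat, its upper (outer) face is 119 mm above the bench. It starts nearly upright.
- aperture (a point): Centre of the 16 mm hole in the wide flap, on the flap's outer face (the upper face once shut), 45 mm from the hinge and 15 mm off the flap's middle towards the carton's -x; it moves with the flap. With the flap shut it lies right above the button.
- button_top (a point): Centre of the top of the logger's button, a grey disc of 13 mm diameter in a well of 18 mm diameter: 68 mm above the bench when up, 6 mm below the logger's top and 51 mm below the outer face of the shut wide flap. At carton x = -15 mm, y = +45 mm.
- start_button (a joint): How far the button is pressed, m: 0 = up, 0.005 = fully down. Springs back; needs about 1.2 N to start and 4.2 N fully down, then it meets a hard stop.
- stand: Fixed aluminium tool stand on a black foot, 56 (own x) x 136 (own y) x 50 mm high; origin at the centre of its underside. Two upright holes of 8 mm diameter and 45 mm depth at own y = +42 and -42 mm; the stylus stands in one, the tamper in the other (either way round).
- stylus_center (a point): The stylus, standing upright and loose in the stand: straight metal tool 145 mm long, about 50 g; lower 75 mm a round shaft of 6 mm diameter with a blunt end, upper 70 mm a round handle of 13 mm diameter. This point is on its axis half-way up the handle, 110 mm above the tip and 35 mm below the top. To come out of the stand it is lifted straight up 45 mm.
- stylus_tip (a point): The lower end of the stylus's shaft, on its axis (5 mm above the bench while it stands in the stand).
- stylus: The stylus itself; origin at its tip, own z along it towards the handle.
- tamper_center (a point): The other tool in the stand, to be left alone: a short one, 84 mm long with a mushroom knob of 26 mm diameter on top; its top is 89 mm above the bench. This point is half-way up it.
- petri_dish: Bystander: round dish, 59 mm across, 15 mm high; origin at the centre of its underside. Leave alone.
- bench_timer: Bystander: small white bench timer, 62 x 66 x 23 mm; origin at the centre of its underside. Leave alone.
- slide_box: Bystander: flat slide box with a lid, 68 x 98 x 30 mm; origin at the centre of its underside. Leave alone.
- dropper_stain: Bystander: dropper bottle, 37 mm across, 88 mm high; origin at the centre of its underside. Leave alone.
- marker: Bystander: marker pen lying down, 135 mm long, 17 mm thick; origin at the centre of its underside. Leave alone.
- cup_a: Bystander: lidded specimen cup, 59 mm across, 72 mm high; origin at the centre of its underside. Leave alone.

How it is judged:
By the outcome, as a careful person would: the job done as asked, in the order asked, and still so for the second after the job is handed in, while the arm keeps its last pose, push and grip.
It also fails if it takes over 64 s, if anything falls off the work surface, if the arm or the gripper's body presses on something with over 40 N, if the wrist force passes 120 N, or if a joint passes its speed limit or range.

## Robot

A 6-joint arm with a two-finger parallel gripper is mounted at the origin on a cart in front of the work surface, level with it; the furniture and walls round the work are solid. World frame = base frame: x ahead of the robot, y to its left, z up, the work surface at z = 0. Lengths are in mm, angles in rad, forces in N, time in s.
With the tool pointing down it reaches from about 425 to 925 mm from the base axis. Payload 12.5 kg.
Tool frame: the origin (TCP) lies midway between the tips of the shut fingers; the grasp point (between the pads) lies 19 mm behind it; z points along the fingers, y is the direction in which the jaws open and shut (so a half turn about z gives the same grasp; the last joint's range is limited). The gripper opens to 85 mm and grips with 20 to 120 N. Pads are 22 mm wide; open, the fingers measure 114 mm over their backs; the gripper's body (76 mm by 85 mm) begins 54 mm behind the grasp point. The pads swing forward as they close: fully open they stand 13 mm farther back than shut.
Start: joints at [-1.369, 0.491, 1.559, -0, 1.092, -0.106], TCP at [189.374, -595.636, 231.327] pointing down, gripper open.
Joint ranges: [-3.1, 3.1], [-0.84, 2.19], [0.05, 2.79], [-1.13, 4.28], [0.06, 2.93], [-2.69, 2.69]. Speed limits (rad/s): [2.22, 2.22, 2.79, 3.14, 3.14, 3.14].

## Interface

Orientations are given as a rotation vector (axis times angle).
In Python, from station import get_obs, optics, arm gives the robot as it stands.
- The arm moves only by the tool step_arm, never from a script. Its argument "rows" is a list of rows, each an object with "linear": the shift along the tool's x, y, z in mm, a list of three; "roll": the turn about the tool's z in degrees. A call has 1 to 5 rows; each row shifts and turns the commanded pose from where the row before left it, along the tool's axes as they then stand; what a row does not reach is not made up. A row lasts 1/10 s, in which the tool goes at most 50 mm and 8.59 degrees, less where a joint would pass 70% of its speed; a pose out of reach is approached as far as the arm can. A call with a gripper value outside its range is refused whole. "grip" is the opening, from 0 (shut) to 1 (fully open), set as the call begins (left out, the last holds). The fingers move at their own pace and stop on an object; "force" is the grip in N (left out, the last holds). Time passes only in rows, so rows that do not move let the fingers close. It gives the time, the measured TCP pose, the force and the opening at its end, in the units of the state.
- get_obs(): the state, without advancing time (a new reading comes with each control period).
- optics.get_image(name): name is "scene" or "top"; returns (picture, depth): 420x560x3 uint8, red, green, blue; 420x560 float32, mm along the optical axis (not along the pixel's ray), 0 where there is no reading.
- optics.get_calibration(name): a dict with "intrinsics" (3x3 intrinsics, pixels), "position" and "attitude" of the camera in the world. Camera axes: x right, y down, z forward; pixel columns grow to the right and rows downward; lengths in mm; the calibration is good to about 2 mm. A picture is of the moment at which its call begins. get_calibration takes no time and is no camera call.
- arm.sign_off(): hands the job in, once; it reports no verdict.
The state is a dict: "t": time; "joint_positions": joint angles; "qd": joint speeds; "tau": joint torques, N m; "position": TCP position; "eef_rot": TCP orientation; "contact_force": force on the tool from outside, world axes, zero at the start; "torque": the same for the moment, N m; "finger_gap": finger opening in mm.
Only numpy, scipy, OpenCV 4.12 (cv2) and the standard library are available. Lean on these libraries where they do the work, as an engineer would, in place of code of your own. Each camera call takes 0.05 s, during which the arm holds its last target.

## Working session

There is one attempt and no reset: what is moved stays moved. The work goes in short steps, Python scripts to look and compute and a tool call to move; the robot and the scene stay as the last step left them, time stands still between calls to the robot, and variables do not carry over. Pictures are saved under pics/ and viewed, and the job is handed in when it is done.

Besides the shell and the picture viewer there is one more tool, called as name([rows], argument=value, ...), one row to a line, values as JSON. step_arm: Moves the arm, as the interface text tells. Its arguments: {"type":"object","properties":{"rows":{"type":"array"},"grip":{"type":"number"},"force":{"type":"number"}},"required":["rows"]}

```bash
mkdir -p pics; ls
cat > h.py <<'E'
import numpy as np, cv2
from station import get_obs, optics, arm
from scipy.spatial.transform import Rotation as R
def snap(n,fn):
    im,d=optics.get_image(n); cv2.imwrite('pics/'+fn+'.png',cv2.cvtColor(im,cv2.COLOR_RGB2BGR)); np.savez('pics/'+fn+'.npz',im=im,d=d); return im,d
def cal(n):
    c=optics.get_calibration(n); a=np.array(c['attitude'],float)
    if a.shape!=(3,3): a=R.from_rotvec(a).as_matrix() if a.size==3 else R.from_quat(a).as_matrix()
    return np.array(c['intrinsics']),np.array(c['position'],float),a
def plane(n,u,v,z):
    K,p,A=cal(n); r=A@np.linalg.inv(K)@np.array([u,v,1.]); return p+r*(z-p[2])/r[2]
def pt(n,u,v,d):
    K,p,A=cal(n); return p+A@(np.linalg.inv(K)@np.array([u,v,1.])*d)
def cloud(n,d):
    K,p,A=cal(n); v,u=np.mgrid[:d.shape[0],:d.shape[1]]
    P=np.stack([u,v,np.ones_like(u)],-1)@np.linalg.inv(K).T*d[...,None]
    return P@A.T+p
def proj(n,X):
    K,p,A=cal(n); c=K@(A.T@(np.array(X)-p)); return c[:2]/c[2]
E
python3 - <<'E'
from h import *
for n in('scene','top'):
    snap(n,n+'0'); print(optics.get_calibration(n))
print(get_obs())
E
```

```text
pics
{'intrinsics': array([[430.04597634,   0.        , 281.31020151],
       [  0.        , 430.04597634, 212.60648383],
       [  0.        ,   0.        ,   1.        ]]), 'position': array([-652.9614528 , -548.76099776,  959.23798661]), 'attitude': array([-1.90796913,  1.13474703, -0.60160084])}
{'intrinsics': array([[418.0373197 ,   0.        , 282.40761945],
       [  0.        , 418.0373197 , 203.4531819 ],
       [  0.        ,   0.        ,   1.        ]]), 'position': array([ 447.96932375,   99.20751812, 1465.41562429]), 'attitude': array([-2.20817547,  2.22053186, -0.0595737 ])}
{'t': 0.1, 'joint_positions': array([-1.36861312e+00,  4.91541487e-01,  1.55941170e+00, -9.49053616e-06,
        1.09168573e+00, -1.05620991e-01]), 'qd': array([ 0.00104521, -0.00179299, -0.00146833,  0.0006701 ,  0.00163007,
       -0.00105232]), 'tau': array([ 4.46562481e-03, -6.19446516e+01, -2.62025517e+01, -9.75282728e-05,
        2.86738861e-03,  1.49237167e-05]), 'position': array([ 189.32000306, -595.42187253,  230.75196225]), 'eef_rot': array([-3.10342703e+00, -4.81437945e-01,  9.24971381e-05]), 'contact_force': array([-0.55677271,  0.39421864, -0.83011938]), 'torque': array([-0.03008023, -0.02666858,  0.00280099]), 'finger_gap': 85.31181532858324}
```

View pics/scene0.png

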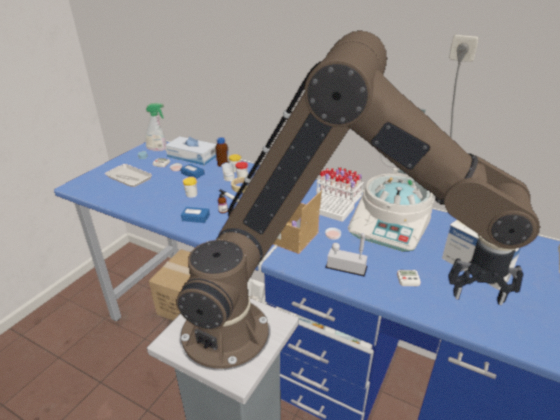

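View pics/top0.png

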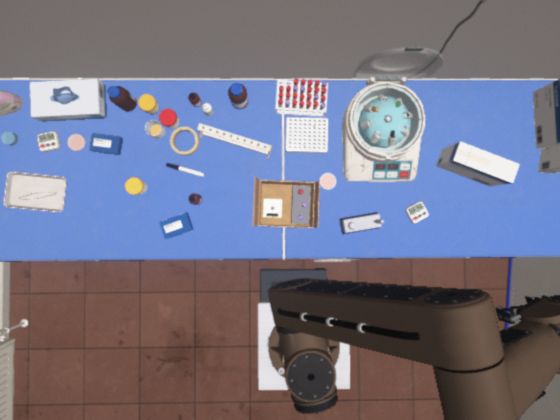

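Run:
```python
from h import *
t=cv2.imread('pics/top0.png'); 
c=t[160:250,240:440]; cv2.imwrite('pics/top0c.png',cv2.resize(c,None,fx=4,fy=4,interpolation=cv2.INTER_CUBIC))
s=cv2.imread('pics/scene0.png')[170:290,250:430]; cv2.imwrite('pics/sc0c.png',cv2.resize(s,None,fx=4,fy=4,interpolation=cv2.INTER_CUBIC))
```

```text
(no output)
```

View pics/top0c.png

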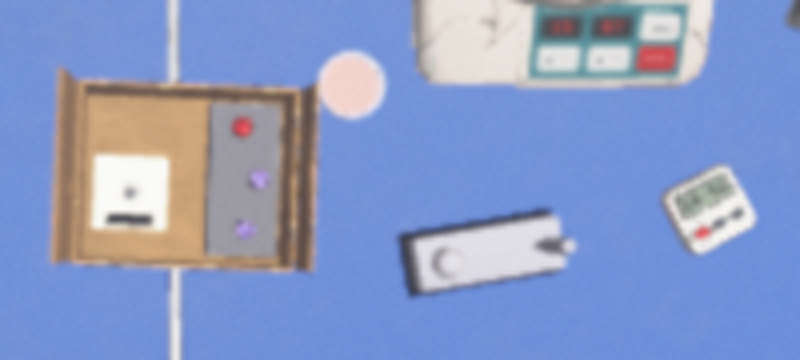

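View pics/sc0c.png

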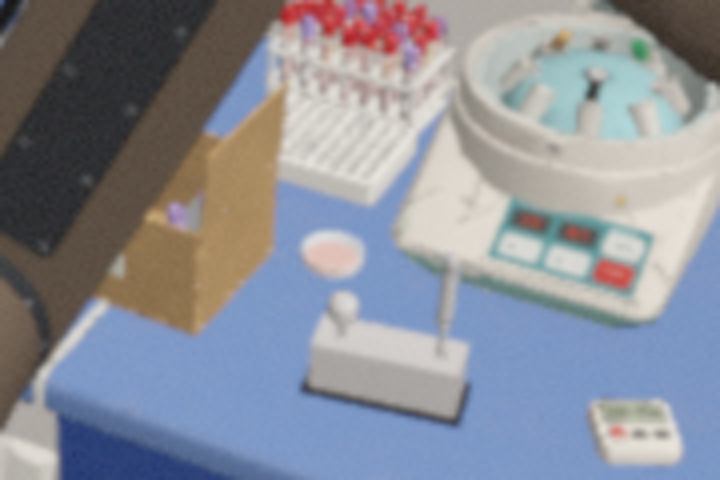

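Run:
```python
from h import *
z=np.load('pics/top0.npz'); im,d=z['im'],z['d']; C=cloud('top',d)
def c(u,v,zz): 
    p=plane('top',240+(u+.5)/4-.5,160+(v+.5)/4-.5,zz); return p.round(1)
print('button',c(130,191,68))
hsv=cv2.cvtColor(im,cv2.COLOR_RGB2HSV)
m=((hsv[...,1]<40)&(hsv[...,2]>200)).astype(np.uint8); sub=np.zeros_like(m); sub[190:225,255:292]=m[190:225,255:292]
cs,_=cv2.findContours(sub,cv2.RETR_EXTERNAL,cv2.CHAIN_APPROX_NONE); k=max(cs,key=cv2.contourArea); b=cv2.boxPoints(cv2.minAreaRect(k)); print('logger',[plane('top',*q,74).round(1) for q in b])
# carton rim by height
H=C[...,2]; 
# carton outer via cloud: points z in 104..112 
reg=np.zeros_like(m,bool); reg[170:235,245:325]=1
P=C[reg&(H>100)&(H<113)]; print(len(P)); 
r=cv2.minAreaRect(P[:,:2].astype(np.float32)); print('rim',r)
for n,lo in(('flaps',125),):
  for s in(0,1):
    Q=C[reg&(H>lo)]; yc=np.median(P[:,1]); Q=Q[(Q[:,1]>yc)==bool(s)]; print('flap',s,len(Q),Q.min(0).round(),Q.max(0).round(), np.polyfit(Q[:,2],Q[:,1],1))
reg[:]=0; reg[205:240,335:390]=1
Q=C[reg&(H>44)&(H<56)]; print('stand',cv2.minAreaRect(Q[:,:2].astype(np.float32)),Q.mean(0))
Q=C[reg&(H>75)]; print('tall',len(Q)); print(Q[np.argsort(Q[:,2])][::-1][:40].round(0))
print('stylustop',c(570,246,150),'tamper',c(447,262,89))
for nm,(u,v) in dict(c1=(418,292),c2=(412,240),c3=(550,212),c4=(565,270)).items(): print(nm,c(u,v,50))
```

```text
button [481.9 105.3  68. ]
logger [array([509.8, 135.5,  74. ]), array([509.5,  75.5,  74. ]), array([449.6,  75.9,  74. ]), array([449.9, 135.7,  74. ])]
264
rim ((493.3894958496094, 59.16118240356445), (180.95669555664062, 149.94419860839844), 87.46949005126953)
flap 0 203 [417. -40. 126.] [561. -28. 196.] [ -0.07817805 -20.57288725]
flap 1 269 [424.  99. 126.] [ 570.  161. 1465.] [-4.29241144e-02  1.63115548e+02]
stand ((427.9319152832031, -199.7650146484375), (44.08094024658203, 125.60392761230469), 9.150284767150879) [ 428.54603349 -201.60325383   49.8341841 ]
tall 88
[[ 448.   99. 1465.]
 [ 448.   99. 1465.]
 [ 448.   99. 1465.]
 [ 448.   99. 1465.]
 [ 448.   99. 1465.]
 [ 448.   99. 1465.]
 [ 448.   99. 1465.]
 [ 448.   99. 1465.]
 [ 435. -241.  154.]
 [ 435. -238.  153.]
 [ 432. -244.  152.]
 [ 438. -242.  151.]
 [ 432. -242.  149.]
 [ 435. -236.  149.]
 [ 438. -246.  148.]
 [ 432. -239.  148.]
 [ 438. -239.  148.]
 [ 432. -236.  147.]
 [ 429. -240.  146.]
 [ 438. -237.  145.]
 [ 429. -243.  145.]
 [ 435. -235.  138.]
 [ 438. -236.  136.]
 [ 432. -237.  134.]
 [ 428. -241.  129.]
 [ 435. -235.  127.]
 [ 432. -236.  122.]
 [ 438. -237.  121.]
 [ 428. -241.  117.]
 [ 435. -235.  113.]
 [ 438. -237.  108.]
 [ 431. -237.  107.]
 [ 435. -234.  103.]
 [ 425. -160.   97.]
 [ 428. -239.   97.]
 [ 438. -236.   95.]
 [ 431. -236.   95.]
 [ 422. -154.   93.]
 [ 415. -147.   92.]
 [ 419. -154.   92.]]
stylustop [ 434.6 -242.3  150. ] tamper [ 421.4 -156.    89. ]
c1 [ 395.4 -138.3   50. ]
c2 [ 439.5 -133.6   50. ]
c3 [ 462.5 -251.6   50. ]
c4 [ 413.2 -263.8   50. ]
```

```bash
cat >> h.py <<'E'
CC=np.array([494.,59.4]); YAW=np.radians(-2.5)
def c2w(x,y,z): return np.array([CC[0]+x*np.cos(YAW)-y*np.sin(YAW),CC[1]+x*np.sin(YAW)+y*np.cos(YAW),z])
def w2c(p):
    d=np.array(p[:2])-CC; return np.array([d@[np.cos(YAW),np.sin(YAW)],d@[-np.sin(YAW),np.cos(YAW)],p[2]])
def status():
    o=get_obs(); T=R.from_rotvec(o['eef_rot']).as_matrix()
    print('t',round(o['t'],2),'pos',o['position'].round(1),'carton',w2c(o['position']).round(1),'yaw',np.degrees(np.arctan2(T[1,0],T[0,0])).round(2),'z',T[:,2].round(3),'F',o['contact_force'].round(1),'gap',round(o['finger_gap'],1),'q',o['joint_positions'].round(2)); return o,T
def plan(ws,frac=None):
    o,T=status(); p=o['position'].copy()
    for w in ws:
        d=T.T@(np.array(w)-p); print('  ->',np.round(w,1),'tool d',d.round(1),'rows',int(np.ceil(np.linalg.norm(d)/50))); p=np.array(w,float)
E
python3 - <<'E'
from h import *
z=np.load('pics/top0.npz'); d=z['d']; C=cloud('top',d);H=C[...,2]
reg=np.zeros(d.shape,bool); reg[165:235,245:325]=1
Q=C[reg&(H>122)&(H<300)]; Q=np.array([w2c(q) for q in Q])
for s in(1,-1):
    q=Q[Q[:,1]*s>0]; print(s,len(q),np.polyfit(q[:,2],q[:,1],1),q.min(0),q.max(0))
E
```

```text
1 244 [ 0.08159217 79.87213849] [-73.56534417  90.33776389 122.55323978] [ 71.87881807 101.43996971 235.41557795]
-1 212 [-7.37496181e-02 -8.09174781e+01] [-73.14215313 -97.71859788 122.52582265] [ 71.38714935 -90.02834238 196.31647035]
```

step_arm([
  {"linear": [0,0,0],"roll": 8},
  {"linear": [0,0,0],"roll": 8},
  {"linear": [0,0,0],"roll": 4.1},
], grip=0)

```text
t: 0.4
position: [189.4, -595.5, 231.0]
eef_rot: [-3.14, 0.076, 0.0]
contact_force: [0.0, 0.6, -0.3]
finger_gap: 44.0
```

Run:
```python
from h import *
plan([c2w(0,-150,230),c2w(0,-150,170),c2w(0,-118,170)])
```

```text
t 0.4 pos [ 189.4 -595.5  231. ] carton [-275.8 -667.5  231. ] yaw -2.77 z [-0.     0.001 -1.   ] F [ 0.   0.6 -0.3] gap 44.0 q [-1.37  0.49  1.56  0.    1.09  0.25]
  -> [487.5 -90.5 230. ] tool d [ 273.4 -518.8    1.3] rows 12
  -> [487.5 -90.5 170. ] tool d [ 0.  0. 60.] rows 2
  -> [488.9 -58.5 170. ] tool d [ -0.1 -32.    0. ] rows 1
```

step_arm([
  {"linear": [21,-39.9,0],"roll": 0},
  {"linear": [21,-39.9,0],"roll": 0},
  {"linear": [21,-39.9,0],"roll": 0},
  {"linear": [21,-39.9,0],"roll": 0},
  {"linear": [21,-39.9,0],"roll": 0},
])

```text
t: 0.9
position: [303.3, -399.1, 231.1]
eef_rot: [-3.141, 0.068, 0.0]
contact_force: [1.6, -0.2, 0.2]
finger_gap: 0.0
```

step_arm([
  {"linear": [21,-39.9,0],"roll": 0},
  {"linear": [21,-39.9,0],"roll": 0},
  {"linear": [21,-39.9,0],"roll": 0},
  {"linear": [21,-39.9,0],"roll": 0},
])

```text
t: 1.3
position: [394.1, -243.3, 231.3]
eef_rot: [3.141, -0.068, -0.0]
contact_force: [0.6, -0.8, -0.1]
finger_gap: 0.0
```

step_arm([
  {"linear": [21,-39.9,0],"roll": 0},
  {"linear": [21,-39.9,0],"roll": 0},
  {"linear": [21,-39.9,0],"roll": 0},
  {"linear": [21,-39.9,0],"roll": 0},
])

```text
t: 1.7
position: [485.0, -87.3, 231.2]
eef_rot: [3.141, -0.068, -0.0]
contact_force: [0.0, -0.4, 0.2]
finger_gap: -0.1
```

Run:
```python
from h import *
def arc(r,w,h0,z0,ths):
    out=[]
    for t in np.radians(ths): out.append(c2w(0,h0+r*np.cos(t)-4*np.sin(t)-w,z0+r*np.sin(t)+4*np.cos(t)))
    return out
plan([c2w(0,-150,170),c2w(0,-118,170)]+arc(62,12,-90,110,[85,75,65,55,45,35,25,15,7,0]))
snap('top','top1')
t=cv2.imread('pics/top1.png')[130:260,200:440]; cv2.imwrite('pics/top1c.png',cv2.resize(t,None,fx=3,fy=3))
```

```text
t 1.7 pos [485.  -87.3 231.2] carton [  -2.6 -147.   231.2] yaw -2.46 z [-0. -0. -1.] F [ 0.  -0.4  0.2] gap -0.1 q [-0.31  0.3   1.87 -0.    0.96  1.3 ]
  -> [487.5 -90.5 170. ] tool d [ 2.6  3.  61.2] rows 2
  -> [488.9 -58.5 170. ] tool d [  0. -32.  -0.] rows 1
  -> [489.6 -41.1 172.1] tool d [  0.  -17.4  -2.1] rows 1
  -> [490.1 -30.3 170.9] tool d [  0.  -10.8   1.2] rows 1
  -> [490.5 -19.9 167.9] tool d [  0.  -10.4   3. ] rows 1
  -> [491.  -10.2 163.1] tool d [ 0.  -9.7  4.8] rows 1
  -> [491.3  -1.5 156.7] tool d [ 0.  -8.7  6.4] rows 1
  -> [491.7   5.9 148.8] tool d [ 0.  -7.5  7.8] rows 1
  -> [491.9  11.9 139.8] tool d [ 0. -6.  9.] rows 1
  -> [492.1  16.3 129.9] tool d [ 0.  -4.4  9.9] rows 1
  -> [492.2  18.5 121.5] tool d [ 0.  -2.2  8.4] rows 1
  -> [492.3  19.4 114. ] tool d [ 0.  -1.   7.5] rows 1
```

View pics/top1c.png

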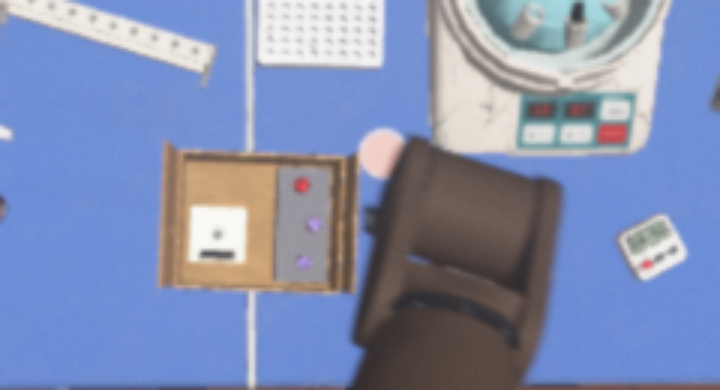

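The top view shows both flaps still upright (crop columns ~170 and ~350). The wrist is clear, to the right of the narrow flap.

step_arm([
  {"linear": [1.3,1.5,30],"roll": 0},
  {"linear": [1.3,1.5,31],"roll": 0},
  {"linear": [0,-16,0],"roll": 0},
  {"linear": [0,-16,0],"roll": 0},
])

```text
t: 2.15
position: [487.8, -60.0, 169.1]
eef_rot: [-3.14, 0.069, 0.004]
contact_force: [0.5, 0.4, 0.6]
finger_gap: -0.2
```

step_arm([
  {"linear": [0,-9,-1],"roll": 0},
  {"linear": [0,-8.4,-1.1],"roll": 0},
  {"linear": [0,-10.8,1.2],"roll": 0},
  {"linear": [0,-10.4,3],"roll": 0},
])

```text
t: 2.55
position: [490.2, -21.2, 168.4]
eef_rot: [3.141, -0.068, 0.002]
contact_force: [0.4, -0.1, 0.6]
finger_gap: 0.2
```

Run:
```python
from h import *
status(); snap('top','top2')
t=cv2.imread('pics/top2.png')[130:260,200:440]; cv2.imwrite('pics/top2c.png',cv2.resize(t,None,fx=3,fy=3))
```

```text
t 2.55 pos [490.2 -21.2 168.4] carton [ -0.3 -80.7 168.4] yaw -2.48 z [ 0.001 -0.    -1.   ] F [ 0.4 -0.1  0.6] gap 0.2 q [-0.18  0.39  1.95 -0.    0.8   1.44]
```

View pics/top2c.png

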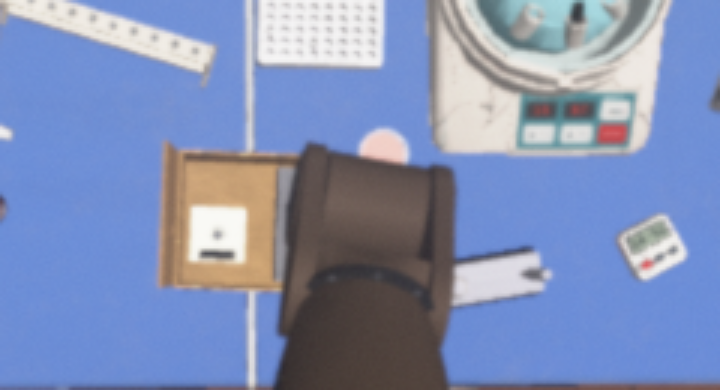

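The wrist now hides the narrow flap. I'll carry on along the arc.

step_arm([
  {"linear": [0,-9.7,4.8],"roll": 0},
  {"linear": [0,-8.7,6.4],"roll": 0},
  {"linear": [0,-7.5,7.8],"roll": 0},
  {"linear": [0,-6,9],"roll": 0},
])

```text
t: 3.0
position: [491.3, 10.9, 139.4]
eef_rot: [3.141, -0.067, 0.0]
contact_force: [0.6, -0.2, 1.5]
finger_gap: 0.3
```

step_arm([
  {"linear": [0,-4.4,9.9],"roll": 0},
  {"linear": [0,-2.2,8.4],"roll": 0},
  {"linear": [0,-1,5],"roll": 0},
  {"linear": [0,0,1.5],"roll": 0},
  {"linear": [0,0,1],"roll": 0},
])

```text
t: 3.5
position: [491.6, 17.6, 114.2]
eef_rot: [3.141, -0.068, -0.0]
contact_force: [-0.8, 1.2, 1.0]
finger_gap: -0.1
```

Run:
```python
from h import *
status(); snap('top','top3')
t=cv2.imread('pics/top3.png')[130:260,200:440]; cv2.imwrite('pics/top3c.png',cv2.resize(t,None,fx=3,fy=3))
```

```text
t 3.5 pos [491.6  17.6 114.2] carton [ -0.6 -41.9 114.2] yaw -2.47 z [-0. -0. -1.] F [-0.8  1.2  1. ] gap -0.1 q [-0.1   0.47  2.   -0.    0.67  1.52]
```

View pics/top3c.png

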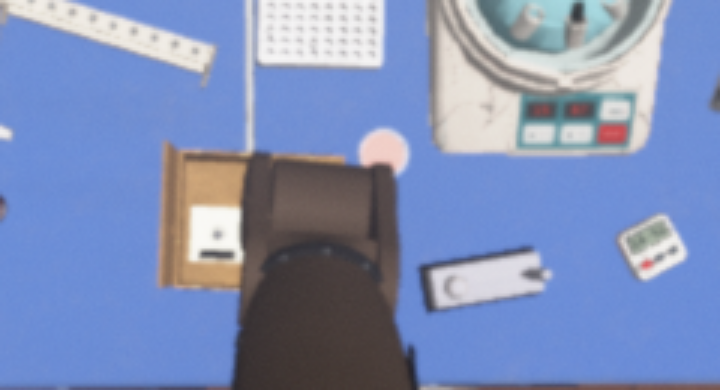

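step_arm([
  {"linear": [0,0,1],"roll": 0},
  {"linear": [0,0,0],"roll": 0},
])

```text
t: 3.75
position: [491.8, 17.5, 114.0]
eef_rot: [3.141, -0.068, 0.001]
contact_force: [-1.9, -0.5, 5.5]
finger_gap: -0.0
```

step_arm([
  {"linear": [0,0,-30],"roll": 0},
  {"linear": [0,0,-40],"roll": 0},
  {"linear": [0,0,-40],"roll": 0},
  {"linear": [0,0,-40],"roll": 0},
])

```text
t: 4.15
position: [491.3, 17.6, 265.3]
eef_rot: [3.141, -0.068, 0.001]
contact_force: [0.8, 0.4, 0.3]
finger_gap: 0.2
```

Run:
```python
from h import *
def arc(r,w,h0,z0,ths):
    return [c2w(0,h0-r*np.cos(t)+4*np.sin(t)+w,z0+r*np.sin(t)+4*np.cos(t)) for t in np.radians(ths)]
plan([c2w(0,155,262),c2w(0,155,212),c2w(0,120,212)]+arc(92,12,90,115,[88,82,75,68,61,54,47,40,33,26,19,12,6,0]))
```

```text
t 4.15 pos [491.3  17.6 265.3] carton [ -0.9 -41.9 265.3] yaw -2.48 z [ 0. -0. -1.] F [0.8 0.4 0.3] gap 0.2 q [-0.1   0.26  1.83 -0.    1.05  1.52]
  -> [500.8 214.3 262. ] tool d [   0.9 -196.9    3.3] rows 4
  -> [500.8 214.3 212. ] tool d [-0. -0. 50.] rows 1
  -> [499.2 179.3 212. ] tool d [-0. 35.  0.] rows 1
  -> [498.5 162.1 207.1] tool d [-0.  17.2  4.9] rows 1
  -> [498.1 152.5 206.7] tool d [-0.   9.6  0.4] rows 1
  -> [497.6 141.4 204.9] tool d [-0.  11.1  1.8] rows 1
  -> [497.1 130.6 201.8] tool d [-0.  10.8  3.1] rows 1
  -> [496.7 120.2 197.4] tool d [-0.  10.3  4.4] rows 1
  -> [496.2 110.5 191.8] tool d [-0.   9.7  5.6] rows 1
  -> [495.8 101.5 185. ] tool d [-0.   9.   6.8] rows 1
  -> [495.5  93.5 177.2] tool d [-0.   8.1  7.8] rows 1
  -> [495.2  86.4 168.5] tool d [-0.   7.1  8.7] rows 1
  -> [494.9  80.4 158.9] tool d [-0.   6.   9.5] rows 1
  -> [494.7  75.7 148.7] tool d [-0.   4.7 10.2] rows 1
  -> [494.6  72.2 138. ] tool d [-0.   3.5 10.7] rows 1
  -> [494.5  70.3 128.6] tool d [-0.   1.9  9.4] rows 1
  -> [494.4  69.4 119. ] tool d [-0.   0.9  9.6] rows 1
```

step_arm([
  {"linear": [0,-49,0],"roll": 0},
  {"linear": [0,-49,0],"roll": 0},
  {"linear": [1,-49,0],"roll": 0},
  {"linear": [0,-49.5,0],"roll": 0},
])

```text
t: 4.55
position: [501.0, 215.7, 263.9]
eef_rot: [-3.141, 0.069, -0.002]
contact_force: [1.2, -1.2, -0.3]
finger_gap: -0.3
```

Run:
```python
from h import *
status(); im,d=snap('top','top4')
t=cv2.imread('pics/top4.png')[130:260,200:440]; cv2.imwrite('pics/top4c.png',cv2.resize(t,None,fx=3,fy=3))
C=cloud('top',d)[185:225,285:322].reshape(-1,3); C=np.array([w2c(c) for c in C])
q=C[(C[:,2]>90)&(C[:,2]<300)]
for y in range(-100,0,10):
    s=q[(q[:,1]>=y)&(q[:,1]<y+10)]; print(y,len(s),np.median(s[:,2]) if len(s) else '')
```

```text
t 4.55 pos [501.  215.7 263.9] carton [2.000e-01 1.564e+02 2.639e+02] yaw -2.5 z [ 0.001  0.    -1.   ] F [ 1.2 -1.2 -0.3] gap -0.3 q [ 0.29  0.34  1.71 -0.    1.08  1.9 ]
-100 1 104.78946377325701
-90 118 113.64825929047095
-80 120 113.76240717331984
-70 123 113.75021959910055
-60 122 113.41279013792939
-50 125 113.7280381979815
-40 125 113.95916289637557
-30 125 114.00751945762545
-20 126 113.69002140102975
-10 0
```

View pics/top4c.png

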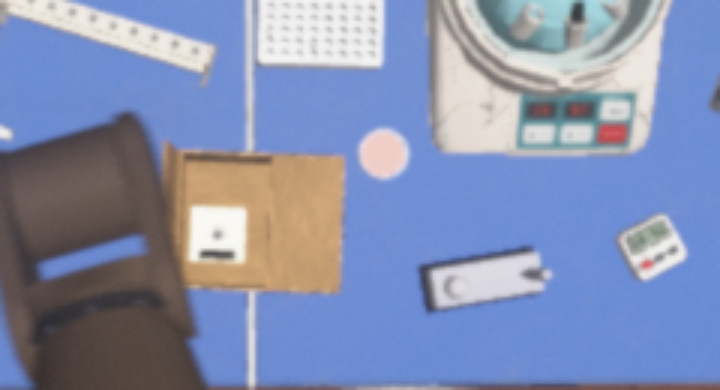

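The narrow flap is flat: it spans crop x 270–343 and depth gives ~114 mm. The gripper has passed beyond the wide flap, so that one is next.

step_arm([
  {"linear": [0,0,26],"roll": 0},
  {"linear": [0,0,26],"roll": 0},
  {"linear": [0,18,0],"roll": 0},
  {"linear": [0,18,0],"roll": 0},
])

```text
t: 5.0
position: [499.2, 177.7, 210.7]
eef_rot: [3.14, -0.066, -0.002]
contact_force: [0.9, 0.3, 0.3]
finger_gap: -0.2
```

step_arm([
  {"linear": [0,9,2.5],"roll": 0},
  {"linear": [0,8.5,2.4],"roll": 0},
  {"linear": [0,9.6,0.4],"roll": 0},
  {"linear": [0,11.1,1.8],"roll": 0},
  {"linear": [0,10.8,3.1],"roll": 0},
])

```text
t: 5.5
position: [497.4, 128.4, 201.2]
eef_rot: [3.141, -0.067, 0.001]
contact_force: [0.9, 0.7, -0.3]
finger_gap: 0.2
```

step_arm([
  {"linear": [0,10.3,4.4],"roll": 0},
  {"linear": [0,9.7,5.6],"roll": 0},
  {"linear": [0,9,6.8],"roll": 0},
  {"linear": [0,8.1,7.8],"roll": 0},
  {"linear": [0,7.1,8.7],"roll": 0},
])

```text
t: 6.0
position: [495.5, 84.2, 167.1]
eef_rot: [3.141, -0.068, -0.0]
contact_force: [0.4, 0.2, 0.1]
finger_gap: -0.1
```

step_arm([
  {"linear": [0,6,9.5],"roll": 0},
  {"linear": [0,4.7,10.2],"roll": 0},
  {"linear": [0,3.5,10.7],"roll": 0},
  {"linear": [0,1.9,9.4],"roll": 0},
  {"linear": [0,0.9,6],"roll": 0},
])

```text
t: 6.5
position: [494.6, 67.8, 121.0]
eef_rot: [3.141, -0.068, -0.001]
contact_force: [0.2, 0.1, 0.2]
finger_gap: 0.1
```

step_arm([
  {"linear": [0,0,2],"roll": 0},
  {"linear": [0,0,1],"roll": 0},
])

```text
t: 6.7
position: [494.7, 68.0, 118.9]
eef_rot: [3.141, -0.067, -0.001]
contact_force: [-1.3, -0.8, 5.3]
finger_gap: -0.2
```

step_arm([
  {"linear": [0,0,-30],"roll": 0},
  {"linear": [0,0,-40],"roll": 0},
  {"linear": [0,0,-40],"roll": 0},
  {"linear": [0,0,-15],"roll": 0},
], grip=1)

```text
t: 7.1
position: [495.7, 68.2, 248.0]
eef_rot: [-3.141, 0.067, -0.009]
contact_force: [-0.3, 0.1, -1.0]
finger_gap: 57.9
```

Run:
```python
from h import *
plan([[434.6,-241.5,235]])
```

```text
t 7.1 pos [495.7  68.2 248. ] carton [  1.3   8.9 248. ] yaw -2.44 z [ 0.006 -0.    -1.   ] F [-0.3  0.1 -1. ] gap 57.9 q [ 0.    0.29  1.84 -0.    1.    1.62]
  -> [ 434.6 -241.5  235. ] tool d [-47.9 312.   12.7] rows 7
```

step_arm([
  {"linear": [-6.8,44.6,1.8],"roll": 0},
  {"linear": [-6.8,44.6,1.8],"roll": 0},
  {"linear": [-6.8,44.6,1.8],"roll": 0},
  {"linear": [-6.8,44.6,1.8],"roll": 0},
  {"linear": [0,0,0],"roll": 0},
])

```text
t: 7.6
position: [459.3, -112.9, 237.1]
eef_rot: [3.14, -0.074, 0.001]
contact_force: [0.3, 1.2, -0.1]
finger_gap: 85.5
```

Run:
```python
from h import *
status(); im,d=snap('top','top5'); snap('scene','sc5')
t=cv2.imread('pics/top5.png'); cv2.imwrite('pics/top5c.png',cv2.resize(t[165:245,240:400],None,fx=5,fy=5,interpolation=cv2.INTER_CUBIC))
t=cv2.imread('pics/sc5.png'); cv2.imwrite('pics/sc5c.png',cv2.resize(t[170:290,240:420],None,fx=4,fy=4,interpolation=cv2.INTER_CUBIC))
C=cloud('top',d)[170:235,250:325].reshape(-1,3); C=np.array([w2c(c) for c in C])
q=C[(C[:,2]>60)&(C[:,2]<300)]
for y in range(-100,100,20):
    s=q[(q[:,1]>=y)&(q[:,1]<y+20)]; print(y,len(s),np.median(s[:,2]).round(1) if len(s) else '')
```

```text
t 7.6 pos [ 459.3 -112.9  237.1] carton [ -27.2 -173.6  237.1] yaw -2.71 z [ 0.001 -0.001 -1.   ] F [ 0.3  1.2 -0.1] gap 85.5 q [-0.38  0.27  1.91 -0.    0.96  1.24]
-100 138 112.7
-80 282 113.9
-60 286 114.3
-40 283 114.8
-20 285 119.1
0 284 119.0
20 280 118.7
40 290 118.7
60 285 118.7
80 144 119.5
```

View pics/top5c.png

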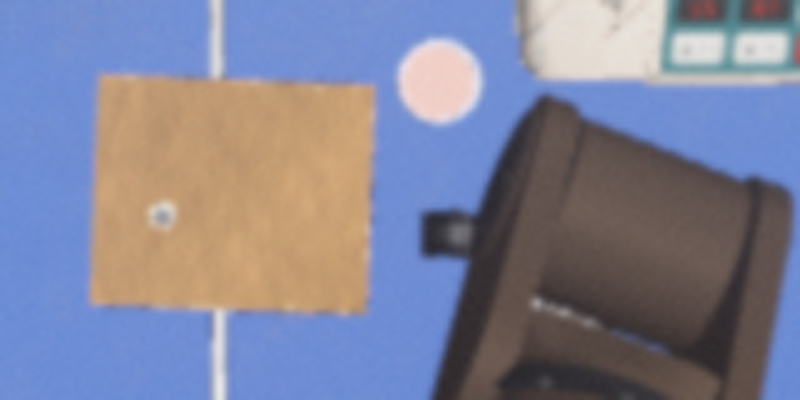

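View pics/sc5c.png

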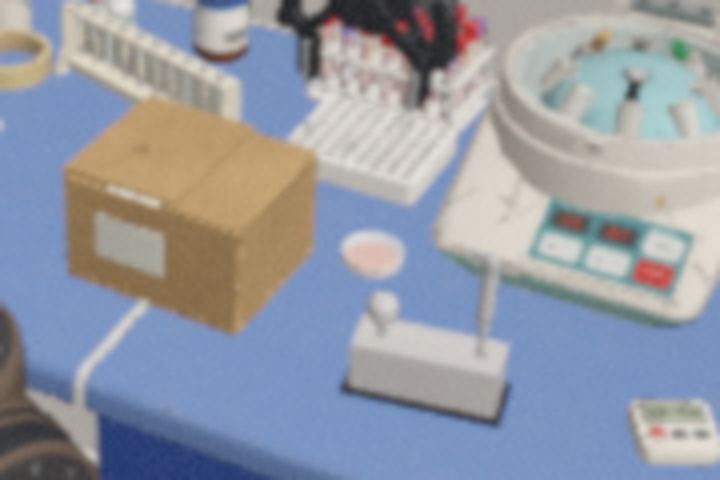

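Both flaps are shut: depth reads 119 mm on the wide flap and 114 mm on the narrow strip. The hole is at top-crop (162,215) and scene-crop (143,149). Next I'll triangulate the hole and the stylus.

```bash
cat >> h.py <<'E'
def tri(uvt,uvs):
    A=[];b=[]
    for n,(u,v) in (('top',uvt),('scene',uvs)):
        K,p,M=cal(n); r=M@np.linalg.inv(K)@np.array([u,v,1.]); r/=np.linalg.norm(r); Pm=np.eye(3)-np.outer(r,r); A.append(Pm); b.append(Pm@p)
    return np.linalg.lstsq(np.vstack(A),np.hstack(b),rcond=None)[0]
E
python3 - <<'E'
from h import *
im=np.load('pics/top5.npz')['im']; g=cv2.cvtColor(im,cv2.COLOR_RGB2HSV)
s=g[200:216,264:282,1]; mm=(s<100).astype(np.uint8); m=cv2.moments(mm,True); u,v=264+m['m10']/m['m00'],200+m['m01']/m['m00']; print('hole px',u,v,m['m00'])
f=lambda a,b,o,k:(o[0]+(a+.5)/k-.5,o[1]+(b+.5)/k-.5)
T=f(162,215,(240,165),5); S=f(143,149,(240,170),4)
print('top@119',plane('top',u,v,119),plane('top',*T,119),'scene@119',plane('scene',*S,119),'tri',tri((u,v),S),'pred',c2w(-15,45,119))
# flap corners
for a,b,z in((98,74,119),(91,304,119),(376,86,114),(367,313,114)): print(w2c(plane('top',*f(a,b,(240,165),5),z)).round(1))
for zt,ab in((150,(495,258)),): 
    Ss=f(*ab,(240,170),4); Tt=f(570,246,(240,160),4)
    print('stylus scene@150',plane('scene',*Ss,150),'top',plane('top',*Tt,150),'tri',tri(Tt,Ss))
print('stand hole scene@50',plane('scene',*f(482,353,(240,170),4),50))
# scene corners of carton flap
for a,b,z in((66,168,119),(315,152,114),(237,240,114),(152,97,119)): print('sc',w2c(plane('scene',*f(a,b,(240,170),4),z)).round(1))
E
```

```text
hole px 271.9782608695652 207.6304347826087 46.0
top@119 [479.84290127 105.51625595 119.        ] [479.94055948 105.44576714 119.        ] scene@119 [479.64310873 102.17201227 119.        ] tri [480.57339774 104.31588321 117.77861534] pred [480.97714911 105.01146078 119.        ]
[ 73.3  90.1 119. ]
[-75.   88.8 119. ]
[ 73.1 -90.1 114. ]
[-74.2 -89.5 114. ]
stylus scene@150 [ 430.3672454  -245.31864067  150.        ] top [ 434.56668869 -242.3389295   150.        ] tri [ 434.7137889  -243.65948224  146.51655539]
stand hole scene@50 [ 433.64745274 -243.29208485   50.        ]
sc [-77.6  84.5 119. ]
sc [ 65.4 -90.3 114. ]
sc [-89.3 -96.1 114. ]
sc [ 65.4  82.8 119. ]
```

Run:
```python
from h import *
plan([[434.5,-241.5,235],[434.5,-241.5,96]])
```

```text
t 7.7 pos [ 459.8 -109.7  237.2] carton [ -26.8 -170.5  237.2] yaw -2.59 z [ 0. -0. -1.] F [-0.2 -0.4 -0.7] gap 85.4 q [-0.37  0.27  1.91  0.    0.96  1.24]
  -> [ 434.5 -241.5  235. ] tool d [-19.3 132.8   2.2] rows 3
  -> [ 434.5 -241.5   96. ] tool d [-1.00e-01 -0.00e+00  1.39e+02] rows 3
```

step_arm([
  {"linear": [-6.4,44,0],"roll": 0},
  {"linear": [-6.4,44,0],"roll": 0},
  {"linear": [-6.5,44.8,0],"roll": 0},
  {"linear": [0,0,0],"roll": 0},
  {"linear": [0,0,0],"roll": 0},
])

```text
t: 8.2
position: [435.2, -240.5, 236.9]
eef_rot: [-3.141, 0.068, -0.0]
contact_force: [-0.5, 1.1, 0.6]
finger_gap: 85.5
```

Run:
```python
from h import *
plan([[434.5,-241.5,235],[434.5,-241.5,96]])
snap('scene','sc6')
t=cv2.imread('pics/sc6.png'); cv2.imwrite('pics/sc6c.png',cv2.resize(t[150:290,280:460],None,fx=4,fy=4,interpolation=cv2.INTER_CUBIC))
```

```text
t 8.2 pos [ 435.2 -240.5  236.9] carton [ -45.7 -302.1  236.9] yaw -2.49 z [ 0.  0. -1.] F [-0.5  1.1  0.6] gap 85.5 q [-0.64  0.3   1.86  0.    0.98  0.98]
  -> [ 434.5 -241.5  235. ] tool d [-0.7  1.1  1.9] rows 1
  -> [ 434.5 -241.5   96. ] tool d [ -0.   0. 139.] rows 3
```

View pics/sc6c.png

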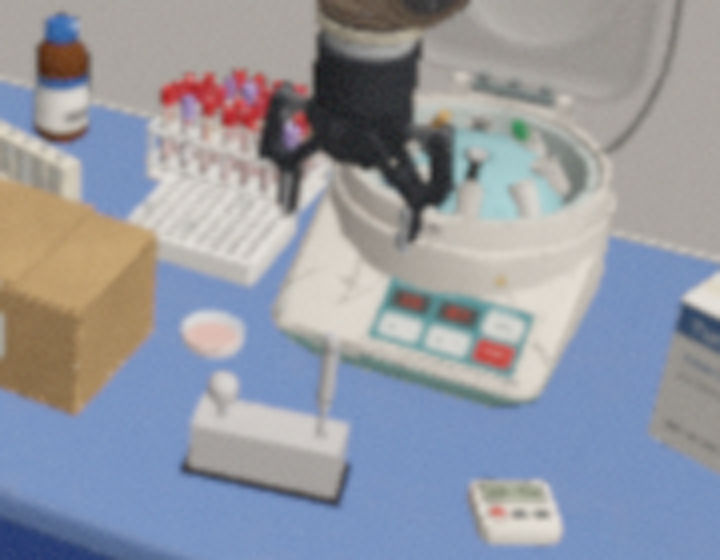

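The open fingers straddle the stylus, whose handle runs from scene crop (333,340) to (322,430). I'll go down now.

step_arm([
  {"linear": [-0.7,1.1,36],"roll": 0},
  {"linear": [0,0,40],"roll": 0},
  {"linear": [0,0,40],"roll": 0},
  {"linear": [0,0,25],"roll": 0},
  {"linear": [0,0,0],"roll": 0},
])

```text
t: 8.75
position: [433.7, -239.6, 93.6]
eef_rot: [-3.138, 0.064, 0.007]
contact_force: [-0.7, -1.1, 0.1]
finger_gap: 85.5
```

step_arm([
  {"linear": [0,0,0],"roll": 0},
  {"linear": [0,0,0],"roll": 0},
  {"linear": [0,0,0],"roll": 0},
  {"linear": [0,0,0],"roll": 0},
  {"linear": [0,0,0],"roll": 0},
], grip=0, force=50)

```text
t: 9.25
position: [434.4, -242.2, 96.5]
eef_rot: [3.14, -0.068, 0.001]
contact_force: [0.4, 2.7, 5.0]
finger_gap: 12.5
```

step_arm([
  {"linear": [0,0,-10],"roll": 0},
  {"linear": [0,0,-20],"roll": 0},
  {"linear": [0,0,-20],"roll": 0},
  {"linear": [0,0,0],"roll": 0},
])

```text
t: 9.65
position: [435.0, -242.7, 148.5]
eef_rot: [3.138, -0.068, 0.005]
contact_force: [0.4, -0.6, -0.1]
finger_gap: 12.1
```

step_arm([
  {"linear": [0,0,-30],"roll": 0},
  {"linear": [0,0,-40],"roll": 0},
  {"linear": [0,0,-40],"roll": 0},
  {"linear": [0,0,0],"roll": 0},
])

```text
t: 10.05
position: [435.4, -242.9, 260.1]
eef_rot: [3.136, -0.067, 0.01]
contact_force: [0.3, -0.6, -1.2]
finger_gap: 11.4
```

Run:
```python
from h import *
plan([np.r_[480.2,105,256]])
snap('scene','sc7'); snap('top','top7')
t=cv2.imread('pics/sc7.png'); cv2.imwrite('pics/sc7c.png',cv2.resize(t[150:290,280:460],None,fx=4,fy=4,interpolation=cv2.INTER_CUBIC))
```

```text
t 10.05 pos [ 435.4 -242.9  260.1] carton [ -45.4 -304.6  260.1] yaw -2.46 z [ 0.006 -0.005 -1.   ] F [ 0.3 -0.6 -1.2] gap 11.4 q [-0.64  0.28  1.83 -0.    1.03  0.97]
  -> [480.2 105.  256. ] tool d [  29.8 -349.5    2.8] rows 8
```

View pics/sc7c.png

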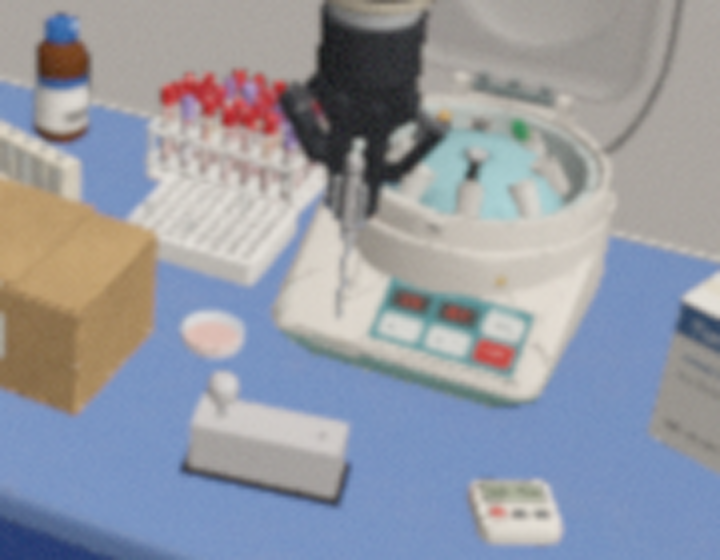

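Run:
```python
from h import *
status()
z=np.load('pics/sc7.npz'); im,d=z['im'],z['d']; C=cloud('scene',d)
for v in range(186,232,2):
    r=d[v,355:375]; u=355+np.arange(20)
    k=[(int(a),C[v,a].round(0).tolist()) for a in u if 0<d[v,a] and np.linalg.norm(C[v,a,:2]-[434,-242])<25]
    print(v,k)
t=cv2.imread('pics/sc7.png'); cv2.imwrite('pics/sc7d.png',cv2.resize(t[180:235,340:390],None,fx=10,fy=10,interpolation=cv2.INTER_CUBIC))
```

```text
t 10.15 pos [ 434.  -242.   255.9] carton [ -46.8 -303.7  255.9] yaw -2.47 z [ 0.001 -0.001 -1.   ] F [ 0.2  0.5 -1.5] gap 11.8 q [-0.64  0.28  1.83 -0.    1.03  0.97]
186 [(362, [416.0, -228.0, 328.0]), (363, [418.0, -230.0, 328.0]), (364, [419.0, -233.0, 328.0]), (365, [417.0, -236.0, 330.0]), (366, [428.0, -236.0, 324.0]), (367, [445.0, -234.0, 315.0]), (368, [448.0, -236.0, 314.0]), (371, [418.0, -254.0, 334.0]), (372, [419.0, -257.0, 334.0]), (373, [419.0, -259.0, 335.0]), (374, [421.0, -262.0, 335.0])]
188 [(360, [427.0, -219.0, 313.0]), (361, [430.0, -221.0, 312.0]), (362, [427.0, -225.0, 315.0]), (363, [425.0, -229.0, 317.0]), (364, [422.0, -233.0, 319.0]), (365, [425.0, -235.0, 319.0]), (366, [444.0, -232.0, 308.0]), (367, [442.0, -236.0, 310.0]), (370, [416.0, -252.0, 328.0]), (371, [420.0, -254.0, 326.0]), (372, [417.0, -258.0, 329.0]), (374, [423.0, -262.0, 327.0])]
190 [(360, [426.0, -220.0, 307.0]), (361, [428.0, -222.0, 307.0]), (362, [419.0, -228.0, 313.0]), (363, [424.0, -230.0, 311.0]), (364, [423.0, -233.0, 312.0]), (365, [424.0, -236.0, 312.0]), (366, [435.0, -236
[... 3320 characters left out ...]
429.0, -250.0, 251.0])]
210 [(366, [431.0, -244.0, 240.0]), (367, [429.0, -248.0, 243.0])]
212 [(366, [431.0, -245.0, 233.0]), (367, [429.0, -248.0, 235.0])]
214 [(365, [428.0, -243.0, 227.0]), (366, [434.0, -245.0, 224.0])]
216 [(365, [434.0, -242.0, 216.0]), (366, [429.0, -247.0, 220.0])]
218 [(365, [430.0, -244.0, 211.0]), (366, [433.0, -247.0, 210.0])]
220 [(365, [434.0, -244.0, 201.0]), (366, [431.0, -248.0, 205.0])]
222 [(364, [433.0, -242.0, 194.0]), (365, [433.0, -245.0, 195.0])]
224 [(364, [428.0, -244.0, 190.0]), (365, [431.0, -246.0, 189.0])]
226 [(364, [429.0, -244.0, 182.0]), (365, [435.0, -246.0, 179.0])]
228 [(364, [427.0, -246.0, 176.0]), (365, [434.0, -247.0, 172.0])]
230 []
```

View pics/sc7d.png

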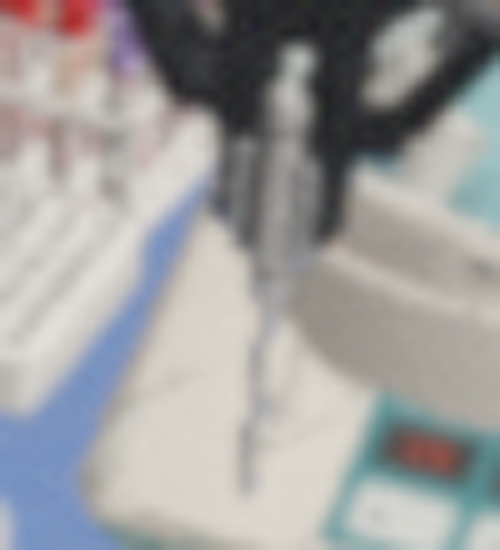

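step_arm([
  {"linear": [3.9,-43.6,0],"roll": 0},
  {"linear": [3.9,-43.6,0],"roll": 0},
  {"linear": [3.9,-43.6,0],"roll": 0},
  {"linear": [3.9,-43.6,0],"roll": 0},
])

```text
t: 10.55
position: [456.6, -66.8, 254.2]
eef_rot: [-3.14, 0.069, 0.004]
contact_force: [1.5, -1.1, -0.8]
finger_gap: 11.4
```

step_arm([
  {"linear": [3.9,-43.6,0],"roll": 0},
  {"linear": [3.9,-43.6,0],"roll": 0},
  {"linear": [3.9,-43.6,0],"roll": 0},
  {"linear": [3.9,-43.6,0],"roll": 0},
  {"linear": [0,0,0],"roll": 0},
])

```text
t: 11.05
position: [479.9, 108.9, 254.0]
eef_rot: [-3.141, 0.061, 0.004]
contact_force: [0.4, -0.6, -1.8]
finger_gap: 11.7
```

Run:
```python
from h import *
snap('scene','sc8'); snap('top','top8')
plan([np.r_[480.7,105.2,256]])
t=cv2.imread('pics/sc8.png'); cv2.imwrite('pics/sc8c.png',cv2.resize(t[120:260,220:400],None,fx=4,fy=4,interpolation=cv2.INTER_CUBIC))
t=cv2.imread('pics/top8.png'); cv2.imwrite('pics/top8c.png',cv2.resize(t[150:250,200:360],None,fx=4,fy=4,interpolation=cv2.INTER_CUBIC))
```

```text
t 11.15 pos [479.7 105.8 254.2] carton [-16.3  45.7 254.2] yaw -2.33 z [-0.003 -0.    -1.   ] F [-0.9  0.3 -1.3] gap 11.5 q [ 0.08  0.28  1.85 -0.    1.02  1.69]
  -> [480.7 105.2 256. ] tool d [ 1.   0.5 -1.8] rows 1
```

View pics/sc8c.png

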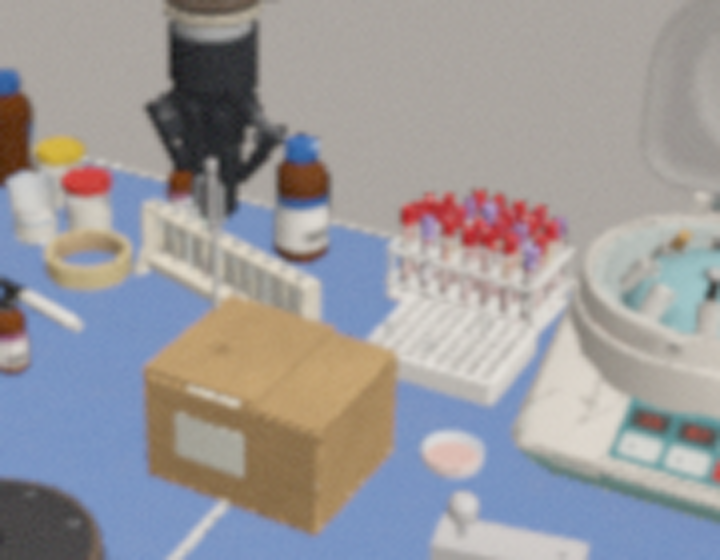

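View pics/top8c.png

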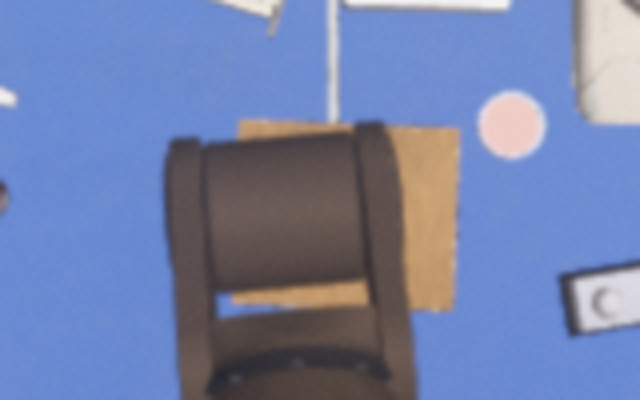

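The scene view shows the stylus above the carton, tip at crop (217,298) and hole at (222,348). I'll lower until the tip is just above the flap and check the alignment there.

step_arm([
  {"linear": [1,0.5,15],"roll": 0},
  {"linear": [0,0,18],"roll": 0},
  {"linear": [0,0,0],"roll": 0},
  {"linear": [0,0,0],"roll": 0},
])

```text
t: 11.55
position: [481.3, 103.6, 222.6]
eef_rot: [3.14, -0.07, -0.002]
contact_force: [0.0, 0.3, 0.2]
finger_gap: 11.8
```

Run:
```python
from h import *
snap('scene','sc9')
status()
t=cv2.imread('pics/sc9.png'); cv2.imwrite('pics/sc9c.png',cv2.resize(t[155:225,250:320],None,fx=8,fy=8,interpolation=cv2.INTER_CUBIC))
```

```text
t 11.6 pos [481.5 103.8 223.1] carton [-14.4  43.8 223.1] yaw -2.53 z [-0. -0. -1.] F [ 0.2 -0.3 -0.3] gap 11.7 q [ 0.08  0.31  1.89 -0.    0.94  1.69]
```

View pics/sc9c.png

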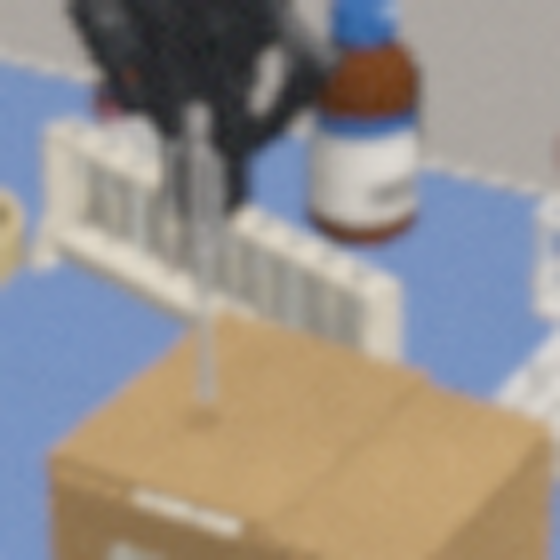

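Run:
```python
from h import *
f=lambda a,b,o,k:(o[0]+(a+.5)/k-.5,o[1]+(b+.5)/k-.5)
# tip bottom edge
for b in (400,404,408):
  for z in(130,132,134): print(b,z,plane('scene',*f(206,b,(250,155),8),z).round(1))
for h in((204,416),(206,419)): print('hole',plane('scene',*f(*h,(250,155),8),119).round(1))
d=np.load('pics/sc9.npz')['d']; C=cloud('scene',d)
for v in range(184,208): print(v,[C[v,u].round(0).tolist() for u in range(274,278)])
```

```text
400 130 [478.1 101.4 130. ]
400 132 [475.4  99.8 132. ]
400 134 [472.6  98.2 134. ]
404 130 [475.2  99.7 130. ]
404 132 [472.5  98.2 132. ]
404 134 [469.7  96.6 134. ]
408 130 [472.3  98.1 130. ]
408 132 [469.6  96.5 132. ]
408 134 [466.9  95.  134. ]
hole [480.9 104.2 119. ]
hole [479.2 102.2 119. ]
184 [[472.0, 102.0, 218.0], [477.0, 101.0, 216.0], [478.0, 97.0, 216.0], [481.0, 95.0, 215.0]]
185 [[474.0, 103.0, 212.0], [474.0, 99.0, 214.0], [471.0, 94.0, 216.0], [727.0, 235.0, 49.0]]
186 [[474.0, 103.0, 209.0], [473.0, 98.0, 210.0], [478.0, 97.0, 208.0], [728.0, 235.0, 43.0]]
187 [[731.0, 252.0, 32.0], [478.0, 101.0, 203.0], [725.0, 239.0, 39.0], [721.0, 231.0, 43.0]]
188 [[734.0, 254.0, 25.0], [477.0, 101.0, 199.0], [480.0, 98.0, 199.0], [729.0, 236.0, 33.0]]
189 [[727.0, 250.0, 25.0], [476.0, 101.0, 196.0], [482.0, 100.0, 193.0], [719.0, 230.0, 34.0]]
190 [[729.0, 251.0, 18.0], [478.0, 102.0, 191.0], [-653.0, -549.0, 959.0], [731.0, 237.0, 22.0]]
191 [[726.0, 249.0, 16.0], [476.0, 100.0, 188.0], [481.0, 99.0, 186.0], [727.0, 235.0, 19.0]]
192 [[712.0, 241.0, 20.0], [474.0, 100.0,
[... 790 characters left out ...]
49.0], [522.0, 119.0, 120.0]]
201 [[518.0, 130.0, 115.0], [476.0, 101.0, 146.0], [480.0, 99.0, 145.0], [523.0, 120.0, 115.0]]
202 [[504.0, 122.0, 120.0], [474.0, 100.0, 143.0], [477.0, 98.0, 142.0], [516.0, 116.0, 116.0]]
203 [[504.0, 122.0, 116.0], [476.0, 101.0, 138.0], [480.0, 100.0, 136.0], [505.0, 110.0, 119.0]]
204 [[492.0, 115.0, 120.0], [473.0, 99.0, 136.0], [473.0, 95.0, 137.0], [500.0, 107.0, 119.0]]
205 [[487.0, 112.0, 120.0], [493.0, 111.0, 117.0], [495.0, 108.0, 117.0], [499.0, 106.0, 115.0]]
206 [[481.0, 109.0, 120.0], [483.0, 106.0, 120.0], [488.0, 105.0, 117.0], [491.0, 102.0, 117.0]]
207 [[542.0, 144.0, 70.0], [546.0, 142.0, 68.0], [553.0, 141.0, 65.0], [484.0, 98.0, 117.0]]
```

step_arm([
  {"linear": [-0.5,-1.3,5],"roll": 0},
  {"linear": [0,0,8],"roll": 0},
  {"linear": [0,0,8],"roll": 0},
])

```text
t: 11.9
position: [480.9, 105.9, 201.4]
eef_rot: [3.141, -0.067, 0.001]
contact_force: [-0.1, -1.0, 0.6]
finger_gap: 11.4
```

Run:
```python
from h import *
snap('scene','sc10')
status()
t=cv2.imread('pics/sc10.png'); cv2.imwrite('pics/sc10c.png',cv2.resize(t[155:225,250:320],None,fx=8,fy=8,interpolation=cv2.INTER_CUBIC))
```

```text
t 11.95 pos [480.3 105.8 200.2] carton [-15.7  45.8 200.2] yaw -2.46 z [-0.002 -0.    -1.   ] F [-1.1 -0.2 -2.1] gap 11.8 q [ 0.08  0.34  1.91 -0.    0.89  1.7 ]
```

View pics/sc10c.png

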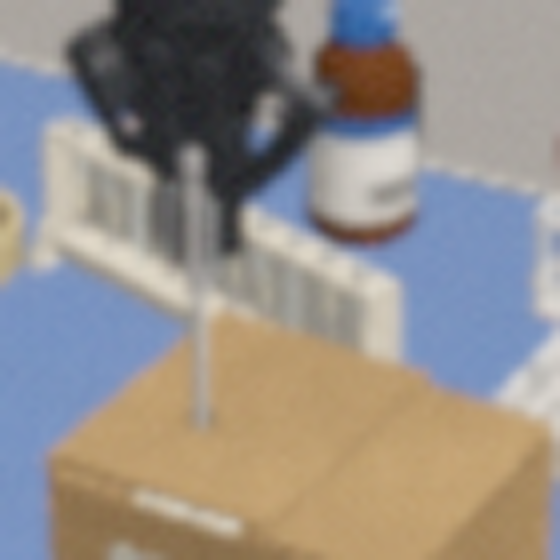

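The tip has entered the hole: the shaft ends at the hole's near rim, crop (203,428), with no contact force. I'll go on down slowly.

step_arm([
  {"linear": [0,0,8],"roll": 0},
  {"linear": [0,0,8],"roll": 0},
  {"linear": [0,0,8],"roll": 0},
  {"linear": [0,0,7],"roll": 0},
  {"linear": [0,0,0],"roll": 0},
])

```text
t: 12.45
position: [480.5, 105.8, 169.8]
eef_rot: [3.141, -0.068, -0.003]
contact_force: [0.4, -0.1, 0.4]
finger_gap: 11.5
```

Run:
```python
from h import *
status()
```

```text
t 12.45 pos [480.5 105.8 169.8] carton [-15.5  45.8 169.8] yaw -2.46 z [-0.002 -0.    -1.   ] F [ 0.4 -0.1  0.4] gap 11.5 q [ 0.08  0.39  1.95 -0.    0.81  1.7 ]
```

Free at z=170, where the tip is ≈79 mm up. Contact should come at about 159.

step_arm([
  {"linear": [0,0,4],"roll": 0},
  {"linear": [0,0,4],"roll": 0},
  {"linear": [0,0,0],"roll": 0},
])

```text
t: 12.75
position: [480.7, 105.8, 162.5]
eef_rot: [3.141, -0.068, -0.001]
contact_force: [0.8, 0.2, -1.1]
finger_gap: 11.4
```

step_arm([
  {"linear": [0,0,2],"roll": 0},
  {"linear": [0,0,2],"roll": 0},
  {"linear": [0,0,0],"roll": 0},
])

```text
t: 13.05
position: [481.0, 105.9, 158.8]
eef_rot: [3.141, -0.068, 0.0]
contact_force: [0.1, 0.7, 0.3]
finger_gap: 11.9
```

step_arm([
  {"linear": [0,0,2],"roll": 0},
  {"linear": [0,0,0],"roll": 0},
  {"linear": [0,0,0],"roll": 0},
])

```text
t: 13.35
position: [481.0, 105.9, 157.0]
eef_rot: [3.141, -0.068, 0.0]
contact_force: [0.8, 0.2, 1.9]
finger_gap: 11.7
```

step_arm([
  {"linear": [0,0,2],"roll": 0},
  {"linear": [0,0,0],"roll": 0},
  {"linear": [0,0,0],"roll": 0},
])

```text
t: 13.65
position: [481.0, 105.9, 154.9]
eef_rot: [3.141, -0.067, 0.0]
contact_force: [0.8, 0.6, 3.9]
finger_gap: 11.7
```

step_arm([
  {"linear": [0,0,1.5],"roll": 0},
  {"linear": [0,0,0],"roll": 0},
  {"linear": [0,0,0],"roll": 0},
])

```text
t: 13.95
position: [481.4, 105.9, 154.2]
eef_rot: [-3.141, 0.068, -0.003]
contact_force: [-0.8, -0.1, 11.8]
finger_gap: 12.1
```

step_arm([
  {"linear": [0,0,1],"roll": 0},
  {"linear": [0,0,0],"roll": 0},
  {"linear": [0,0,0],"roll": 0},
])

```text
t: 14.25
position: [481.7, 105.9, 153.8]
eef_rot: [-3.141, 0.067, -0.004]
contact_force: [-3.0, 0.5, 21.5]
finger_gap: 11.2
```

step_arm([
  {"linear": [0,0,-0.5],"roll": 0},
  {"linear": [0,0,0],"roll": 0},
  {"linear": [0,0,0],"roll": 0},
  {"linear": [0,0,0],"roll": 0},
])

```text
t: 14.65
position: [481.5, 105.9, 154.0]
eef_rot: [-3.141, 0.068, -0.004]
contact_force: [-1.8, -0.2, 16.9]
finger_gap: 12.1
```

Run:
```python
from h import *
status(); snap('scene','sc11'); snap('top','top11'); status()
t=cv2.imread('pics/sc11.png'); cv2.imwrite('pics/sc11c.png',cv2.resize(t[130:290,230:430],None,fx=4,fy=3.75,interpolation=cv2.INTER_CUBIC))
```

```text
t 14.65 pos [481.5 105.9 154. ] carton [-14.5  45.9 154. ] yaw -2.46 z [ 0.002  0.    -1.   ] F [-1.8 -0.2 16.9] gap 12.1 q [ 0.08  0.41  1.96 -0.    0.77  1.7 ]
t 14.75 pos [481.5 106.  154. ] carton [-14.5  46.  154. ] yaw -2.46 z [ 0.002  0.    -1.   ] F [-2.1 -0.2 17.1] gap 12.0 q [ 0.08  0.41  1.96 -0.    0.77  1.7 ]
```

View pics/sc11c.png

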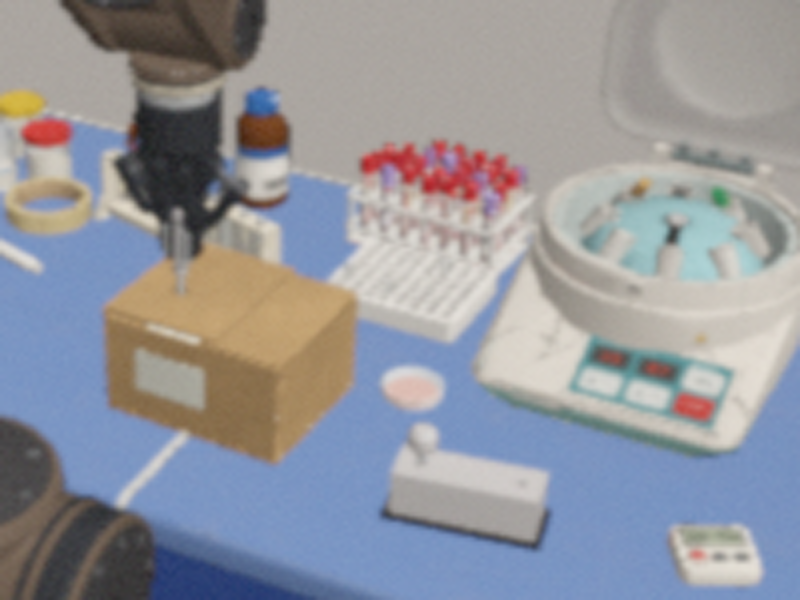

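The picture shows both flaps shut, the gripped stylus going into the hole at crop (182,292), and the tamper, dish and timer where they were. The reading holds steady at 17 N against the hard stop, so I'm handing it in.

```bash
python3 -c "
from h import *
arm.sign_off(); status()"
```

```text
the job is handed in; nothing more can be done
the job is handed in; nothing more can be done
```

The job is handed in. I folded the narrow flap flat, then the wide flap over it. I then drew the stylus from the stand, put it down through the hole and pressed the button to its hard stop, with the grip still on.

**Flaps:** depth read about 114 mm on the narrow flap and 119 mm on the wide one, the heights given for shut.

**Button:** contact began with the TCP at about 158 mm and gave a spring-like rise to 4 N. A hard stop followed near 154 mm, where it held steady at 17 N with no sign of slipping at hand-in (about 14.7 s). The 5 mm of travel is inferred from TCP height and force, because the button itself was out of sight.

**Bystanders:** the final picture shows the tamper, dish and timer in place. The slide box, dropper bottle, marker and cup were out of its crop and not checked separately, but the arm went nowhere near them.

**Disagreements:**
- The scene camera put the hole about 3 mm lower in y than the top camera. I used the top camera's value and confirmed the alignment by comparing tip and hole in the scene view.
- The finger opening read about 12 mm on the 13 mm handle.

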